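Warm the glaze: pan into the corner of the warming plate, then switch on

TASK

Put the rectangular lidded glaze pan on the warming plate, keeping it level and setting it down gently, and slide it fully home in the corner, square and flush: its long side against the back splash guard, its plain end against the left one, so that the rest of the batch fits beside it. Then turn the plate's main switch to on. Leave the other things on the counter where they are.

Things in the scene. Friction and masses are not known exactly. Their poses are not given: they have to be found in the camera images.
- pan_center (a point): Closed rectangular steel pan, 66 mm wide (x), 155 mm long (y), 60 mm high, rigid, 0.4 to 0.9 kg, flat underside. Point: centre of its body, 30 mm above the underside; z up. A folding stub handle sticks out of its -y end. The weight lies near this point: lift it by the body (66 mm across), not by the handle
- pan_handle (a point): Centre of the pan's black stub handle: a bar 47 mm long (along the pan's y), 13 mm wide (x), 24 mm high; 42 mm above the pan's underside, 102.5 mm from its centre on the -y side; axes as the pan. It stands level but folds down (about 0.1 N m) on a friction pin at its root, 83 mm from the pan's centre; sideways it is stiff. Good for sliding the pan; lifted by it the pan tips
- warmer: Fixed countertop warming plate. Origin on the counter under the plate's centre; x to the back, y to the left guard, z up. Dark flat plate 220 (x) by 250 mm (y), surface 45 mm above the counter, front open, thin upright splash guards along the whole back and left edges. On the right, y -131 to -221 mm, the control housing, top 75 mm above the counter, carries the switch
- plate_corner (a point): Inner corner of the two guards, at the plate surface (x 110, y 125, z 45 mm of the warming plate; same axes). Guards rise 60 mm above the plate; inner faces run from here along -y (back guard) and along -x (left guard). The pan goes with its long side on the back guard, its plain end on the left guard, handle to the control housing: its centre then 33 mm in -x and 77.5 mm in -y from here
- switch_grip (a point): Main switch of the warming plate: black bar handle 74 mm long, 15 mm wide, 32 mm high on a round skirt 48 mm across, turning about a vertical axis at x 0, y -176 mm of the warming plate. Point: on the axis at the bar's mid-height, 106 mm above the counter (skirt top at 90, bar top at 120 mm). Its x axis runs along the bar to the end with the white pointer line
- switch (a joint): Switch angle: 0 off (bar along the warming plate's x, pointer to the back), 1.571 on (quarter turn clockwise seen from above, pointer to the right). Stops at both ends. An over-centre spring holds it at either stop (about 0.16 N m); let go past half way (0.785) it snaps to on, let go short of half way it springs back to off
- pot: bystander: round lidded steel pot 96 mm across, 56 mm high, with a stub handle; origin under its centre
- tray: bystander: aluminium baking tray 240 by 330 mm, 24 mm high, with tree biscuits; origin under its centre
- rolling_pin: bystander: wooden rolling pin, 42 mm thick, 324 mm long along its y; origin under its centre

How it is judged:
By the outcome, as a careful person would: the job done as asked, in the order asked, and still so for the second after the job is handed in, with the robot touching nothing.
It also fails if it takes over 67 s, if anything falls off the work surface, if the arm or the gripper's body presses on something with over 40 N, if the wrist force passes 120 N, or if a joint passes its speed limit or range.

ROBOT

A 6-joint arm with a two-finger parallel gripper is mounted at the origin on the work surface. World frame = base frame: x ahead of the robot, y to its left, z up, the work surface at z = 0. Lengths are in m, angles in rad, forces in N, time in s.
With the tool pointing down it reaches from about 0.375 to 0.825 m from the base axis. Payload 5.5 kg.
Tool frame: the origin (TCP) lies at the centre of the arm's flange, where the gripper is bolted on; the fingertips stand tcp_to_tips ahead of it and the grasp point (between the pads) lies 155 mm ahead of it (tcp_to_tips is the distance from the TCP to the fingertips, in m); z points along the fingers, y is the line along which they close (so a half turn about z gives the same grasp; the last joint's range is limited). The gripper opens to 85 mm and grips with 20 to 120 N. Pads are 22 mm wide; open, the fingers measure 114 mm over their backs; the gripper's body (76 mm by 85 mm) begins 54 mm behind the grasp point. The pads swing forward as they close: fully open they stand 13 mm farther back than shut.
Start: joints at [1.153, 0.314, -0.047, 1.21, 0, 1.571], TCP at [0.243, 0.548, 0.405] pointing down, gripper open.
Joint ranges: [-2.67, 2.67], [-0.69, 1.73], [-1.03, 1.25], [-2.08, 2.16], [-1.42, 1.45], [-3.14, 3.14]. Speed limits (rad/s): [2.39, 2.39, 3.01, 3.14, 3.14, 3.14].

INTERFACE

Orientations are given as a 3x3 rotation matrix whose columns are the frame's x, y, z axes.
In Python, from station import move_ptp, move_linear, set_joints, command_gripper, pause, ik, get_state, read_camera, camera_info, PlanningError, job_done, find_in, tcp_to_tips gives the robot as it stands. The module is installed in compiled form; this text tells all that it offers. Calls block until the motion is done:
- move_ptp(position, orientation): joint-space move of the TCP to a pose.
- move_linear(position, orientation=None, vel=0.15): straight line of the TCP; orientation=None keeps the orientation; vel is the mean speed in m/s.
- set_joints(angles): joint-space move.
- command_gripper(opening, newtons=None): finger opening in m; newtons is the grip in N (None keeps the last); returns when the fingers have stopped.
- pause(seconds).
- ik(position, orientation): joint angles nearest the present ones, or None.
- get_state(): the state.
- read_camera(name): name is "scene" or "top" or "wrist"; returns the picture (480x640x3 uint8, red, green, blue); there is no depth.
- camera_info(name): a dict with "fx", "fy", "cx", "cy" (pixels), "origin" and "orientation" of the camera in the world. Camera axes: x right, y down, z forward; pixel columns grow to the right and rows downward; lengths in m; the calibration is good to about 2 mm. A picture is of the moment at which its call begins: read the wrist's pose just before it. camera_info takes no time and is no camera call; for the wrist camera it gives the pose at the moment of the call.
A pose or a line that the arm cannot do raises PlanningError and nothing moves.
- job_done(): hands the job in; it is judged then, once.
Trained networks look in the newest picture that a camera, given by its name, has taken for a name from the list of things; names that differ only in an ending like _2 or _b are one class to them, and where a whole thing is asked for, a point or a joint stands for the part that bears it (a point fixed in the world has none). Each returns a list of dicts, best first, with "conf" (0 to 1); they miss things now and then, are a little off and sometimes report something else, mostly with a low value. They report only what shows in the picture. A call takes as long as a camera call.
- find_in(target, camera): "at" ([row, column] in pixels, amid what is visible of it).
The state is a dict: "t": time; "joint_positions": joint angles; "dq": joint speeds; "joint_torque": joint torques, N m; "position": TCP position; "orientation": TCP orientation; "force": force on the tool from outside, world axes, zero at the start; "ft_torque": the same for the moment, N m; "opening": finger opening in m; "grip_force": force on a finger pad.
Only numpy, scipy, OpenCV 4.12 (cv2) and the standard library are available. Lean on these libraries where they do the work, as an engineer would, in place of code of your own. Each camera call takes 0.05 s, during which the arm holds its last target. There are 200 camera calls.

## Working session

There is one attempt and no reset: what is moved stays moved. The work goes in short steps, each a Python script; the robot and the scene stay as the last script left them, time stands still between calls to the robot, and variables do not carry over. Pictures are saved under pics/ and viewed, at most 10 in all, crops included, and the job is handed in when it is done.

```bash
mkdir -p pics; python3 - <<'E'
from station import *
import cv2,numpy as np
for c in ("scene","top"):
    im=read_camera(c); cv2.imwrite(f"pics/{c}0.png",im[:,:,::-1])
    i=camera_info(c); print(c,{k:np.round(v,4).tolist() for k,v in i.items()})
    for n in ("pan_center","pan_handle","warmer","plate_corner","switch_grip","pot","tray","rolling_pin"):
        try: print(n,[(np.round(d["at"],1).tolist(),round(d["conf"],2)) for d in find_in(n,c)[:3]])
        except Exception as e: print(n,e)
s=get_state();print(s["t"],s["position"],s["orientation"],s["force"],tcp_to_tips, type(tcp_to_tips))
E
```

```text
scene {'fx': 532.8781, 'fy': 532.8781, 'cx': 327.6316, 'cy': 236.4779, 'origin': [1.4244, 0.1891, 1.1495], 'orientation': [[-0.3296, 0.7268, -0.6027], [0.9441, 0.247, -0.2184], [-0.0099, -0.641, -0.7675]]}
pan_center [([256.5, 499.5], 0.76)]
pan_handle [([241.9, 306.5], 0.72), ([239.0, 467.2], 0.59)]
warmer [([240.9, 308.4], 0.96)]
plate_corner [([239.1, 306.5], 0.65), ([180.2, 205.3], 0.37)]
switch_grip [([219.2, 263.6], 0.68)]
pot [([305.1, 489.8], 0.58)]
tray [([179.1, 202.4], 0.83), ([218.4, 263.9], 0.54)]
rolling_pin [([337.7, 375.0], 0.89)]
top {'fx': 607.6883, 'fy': 607.6883, 'cx': 309.2644, 'cy': 245.0987, 'origin': [0.4161, -0.1339, 1.7619], 'orientation': [[-0.0284, -0.9933, 0.1118], [-0.9996, 0.0285, -0.0003], [-0.0029, -0.1117, -0.9937]]}
pan_center [([301.0, 147.9], 0.69)]
pan_handle [([305.3, 181.6], 0.46)]
warmer [([257.3, 322.1], 0.82)]
plate_corner [([260.2, 323.7], 0.85)]
switch_grip [([248.3, 368.2], 0.53)]
pot [([243.9, 152.6], 0.56)]
tray [([305.2, 465.8], 0.65)]
rolling_pin [([185.3, 235.0], 0.76)]
0.9 [0.24343051 0.54839072 0.40473695] [[-9.13976059e-01  4.05768115e-01  1.02080585e-05]
 [ 4.05768115e-01  9.13976058e-01  4.12878618e-05]
 [ 7.42337676e-06  4.18782219e-05 -9.99999999e-01]] [-0.67776865  0.26570402 -0.50331079] 0.1734 <class 'float'>
```

View pics/scene0.png

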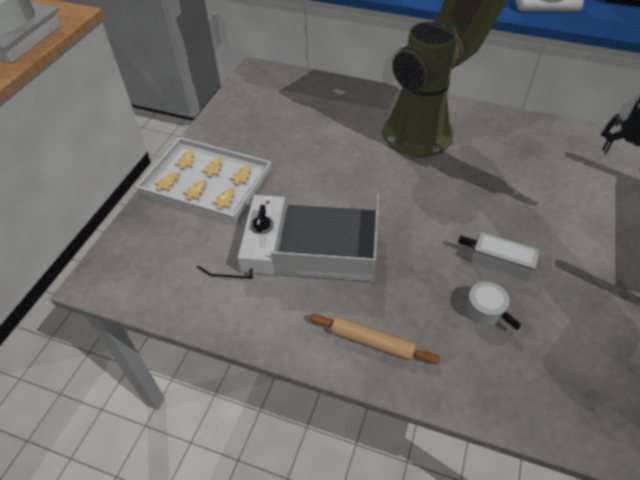

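View pics/top0.png

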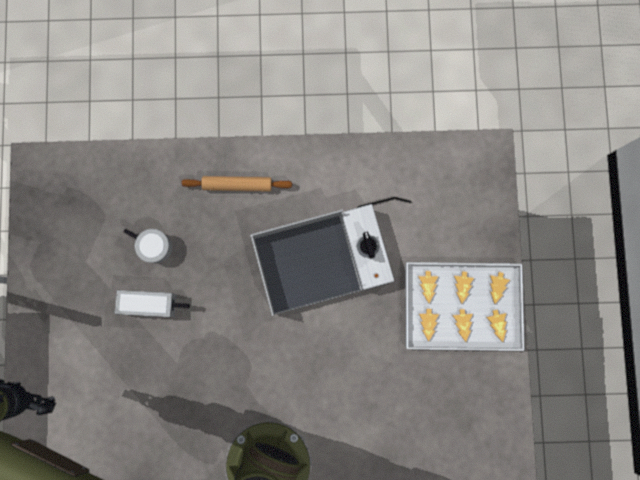

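The scene image shows the pan at about (row 252, col 505), the warmer at (240, 310) and the switch at (218, 262). The top image shows the pan at (303, 144) with its handle to the right at col 181. The plate's guards meet at about (235, 253), and the switch is at (245, 368).

```bash
cat > h.py <<'E'
from station import *
import cv2,numpy as np
def ray(cam,px,z,info=None):
    i=info or camera_info(cam); u=np.asarray(px,float)  # row,col
    d=np.array([(u[1]-i["cx"])/i["fx"],(u[0]-i["cy"])/i["fy"],1.])
    d=np.asarray(i["orientation"])@d; o=np.asarray(i["origin"])
    return o+d*(z-o[2])/d[2]
def proj(info,P):
    c=np.asarray(info["orientation"]).T@(np.asarray(P)-info["origin"])
    return np.array([info["cy"]+info["fy"]*c[1]/c[2],info["cx"]+info["fx"]*c[0]/c[2]])
def down(yaw):  # tool down, tool y (closing line) at angle yaw in world
    y=np.array([np.cos(yaw),np.sin(yaw),0]);z=np.array([0,0,-1.]);return np.column_stack([np.cross(y,z),y,z])
E
python3 - <<'E'
from h import *
np.set_printoptions(precision=4,suppress=True)
for n,p,z in [("pan lid",(303,144),.06),("handle",(305,181),.045),("corner",(235,253),.105),("leftfront",(313,273),.105),("backright",(213,345),.105),("switch",(245,368),.12)]: print(n,ray("top",p,z))
i=camera_info("wrist");s=get_state();R=s["orientation"]
print(R.T@(i["origin"]-s["position"]));print(R.T@i["orientation"]);print(i["fx"],i["cx"],i["cy"])
for yaw in (0,np.pi/2,1.8,-1.5):
  for p in [(.3,.32,.4),(.55,-.1,.45),(.36,.35,.3),(.36,.35,.2)]: q=ik(p,down(yaw)); print(yaw,p,q)
E
```

```text
pan lid [0.4582 0.3312 0.06  ]
handle [0.45   0.2311 0.045 ]
corner [0.6348 0.0195 0.105 ]
leftfront [ 0.4201 -0.0309  0.105 ]
backright [ 0.6887 -0.2355  0.105 ]
switch [ 0.5964 -0.294   0.12  ]
[0.0756 0.0007 0.0311]
[[ 0.0002 -0.9554 -0.2952]
 [ 1.      0.0001  0.0005]
 [-0.0005 -0.2952  0.9554]]
394.73302007379505 316.50591935648106 241.54105152401135
0 (0.3, 0.32, 0.4) [ 0.8176  0.0121 -0.4175  1.1412  0.      2.3884]
0 (0.55, -0.1, 0.45) [-0.1799  0.222  -0.0647  1.2841  0.      1.3909]
0 (0.36, 0.35, 0.3) [ 0.7713  0.201  -0.4434  0.9263  0.      2.3421]
0 (0.36, 0.35, 0.2) [ 0.7713  0.3136 -0.56    0.6972  0.      2.3421]
1.5707963267948966 (0.3, 0.32, 0.4) [ 0.8176  0.0121 -0.4175  1.1412  0.      0.8176]
1.5707963267948966 (0.55, -0.1, 0.45) [-0.1799  0.222  -0.0647  1.2841  0.     -0.1799]
1.5707963267948966 (0.36, 0.35, 0.3) [ 0.7713  0.201  -0.4434  0.9263  0.      0.7713]
1.5707963267948966 (0.36, 0.35, 0.2) [ 0.7713  0.3136 -0.56    0.6972  0.      0.7713]
1.8 (0.3, 0.32, 0.4) [ 0.8176  0.0121 -0.4175  1.1412  0.      0.5884]
1.8 (0.55, -0.1, 0.45) [-0.1799  0.222  -0.0647  1.2841  0.     -0.4091]
1.8 (0.36, 0.35, 0.3) [ 0.7713  0.201  -0.4434  0.9263  0.      0.5421]
1.8 (0.36, 0.35, 0.2) [ 0.7713  0.3136 -0.56    0.6972  0.      0.5421]
-1.5 (0.3, 0.32, 0.4) [ 0.8176  0.0121 -0.4175  1.1412  0.     -2.3947]
-1.5 (0.55, -0.1, 0.45) [-0.1799  0.222  -0.0647  1.2841  0.      2.8909]
-1.5 (0.36, 0.35, 0.3) [ 0.7713  0.201  -0.4434  0.9263  0.     -2.4411]
-1.5 (0.36, 0.35, 0.2) [ 0.7713  0.3136 -0.56    0.6972  0.     -2.4411]
```

```bash
python3 - <<'E'
from h import *
np.set_printoptions(precision=4,suppress=True)
def shot(tag,names):
    i=camera_info("wrist"); im=read_camera("wrist"); cv2.imwrite(f"pics/{tag}.png",im[:,:,::-1]); np.save(f"pics/{tag}.npy",i,allow_pickle=True)
    for n in names: print(n,[(np.round(d["at"],1).tolist(),round(d["conf"],2)) for d in find_in(n,"wrist")[:2]])
move_ptp([.54,-.13,.47],down(.22)); shot("warm",["plate_corner","switch_grip","warmer"])
print(get_state()["t"])
move_ptp([.458,.31,.40],down(-.08)); shot("pan",["pan_center","pan_handle"])
print(get_state()["t"])
E
python3 -c "
import cv2;import numpy as np
cv2.imwrite('pics/both.png',cv2.resize(np.hstack([cv2.imread('pics/warm.png'),cv2.imread('pics/pan.png')]),(800,300)))"
```

```text
plate_corner [([207.8, 343.9], 0.69)]
switch_grip [([378.4, 338.8], 0.78)]
warmer [([207.4, 345.2], 0.7)]
3.725
pan_center [([173.8, 316.9], 0.65)]
pan_handle [([298.2, 314.2], 0.81)]
5.5333
```

View pics/warm.png

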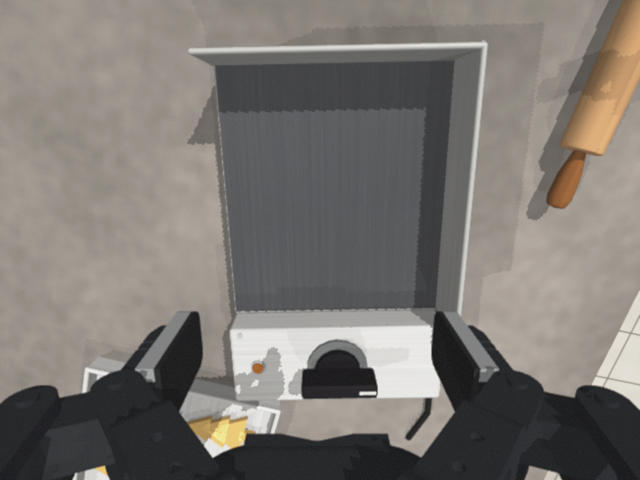

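View pics/pan.png

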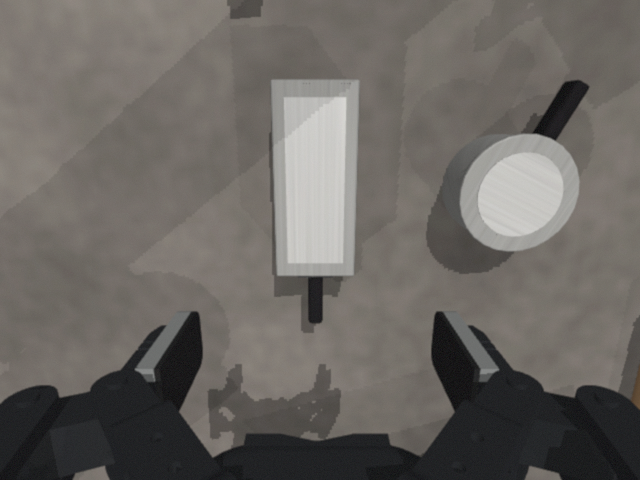

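The warm view shows the plate's inner corner at (63, 454), front-left at (66, 218), right edge at row ~310 (cols 236–437), and the switch bar at (380, 340) with its pointer to the back (off). In the pan view, the lid corners are at (80,272), (80,358), (275,354) and (275,278), and the handle end is at (322, 315).

```bash
python3 - <<'E'
from h import *
np.set_printoptions(precision=4,suppress=True)
def fit(model,pts):
    m=np.array(model);p=np.array(pts);mc,pc=m.mean(0),p.mean(0)
    U,S,Vt=np.linalg.svd((m-mc).T@(p-pc));R=(U@Vt).T
    t=pc-R@mc;return np.arctan2(R[1,0],R[0,0]),t,(m@R.T+t-p)*1e3
iw=np.load("pics/warm.npy",allow_pickle=True).item();ip=np.load("pics/pan.npy",allow_pickle=True).item()
im=[cv2.cvtColor(cv2.imread(f"pics/{n}.png"),cv2.COLOR_BGR2GRAY) for n in("warm","pan")]
W=[(63,454),(66,218),(310,437),(311,236)]
P=[(80,272),(80,358),(275,354),(275,278)]
def sub(g,L): 
    c=cv2.cornerSubPix(g,np.float32([[[b,a]] for a,b in L]),(5,5),(-1,-1),(3,30,.01));return c[:,0,::-1]
P2=sub(im[1],P);print(P2,)
print(fit([(.11,.125),(-.11,.125),(.11,-.125),(-.11,-.125)],[ray(0,p,.045,iw)[:2] for p in W]))
# guard top corners (rim)
for p in [(43,485),(50,191)]: print("rim",ray(0,p,.105,iw))
print("switch top",[ray(0,p,.12,iw)[:2] for p in [(369,303),(369,377),(398,303),(398,377)]])
for Q in(P,P2): print(fit([(-.033,.0775),(.033,.0775),(.033,-.0775),(-.033,-.0775)],[ray(0,p,.06,ip)[:2] for p in Q]))
print("handle end",ray(0,(322,315),.054,ip))
E
```

```text
[[ 79.3158 270.7807]
 [ 79.3372 358.472 ]
 [274.7245 353.188 ]
 [275.0462 275.7407]]
(np.float64(0.23475902129741444), array([ 0.5599, -0.1251]), array([[ 2.0811,  0.8694],
       [-1.2701, -0.2986],
       [-1.4922,  0.3482],
       [ 0.6812, -0.9189]]))
rim [0.6373 0.0282 0.105 ]
rim [ 0.4182 -0.0261  0.105 ]
switch top [array([ 0.5604, -0.2759]), array([ 0.6282, -0.2606]), array([ 0.5672, -0.3076]), array([ 0.6368, -0.292 ])]
(np.float64(-0.07692251889920886), array([0.4601, 0.3369]), array([[-1.5662,  1.2548],
       [ 1.8593,  1.2227],
       [ 0.8756, -1.1936],
       [-1.1688, -1.2839]]))
(np.float64(-0.08230182777686985), array([0.4593, 0.3372]), array([[-1.0639,  1.2092],
       [ 1.1376,  0.9344],
       [ 0.3553, -1.2997],
       [-0.429 , -0.8439]]))
handle end [0.4495 0.2136 0.054 ]
```

```bash
cat >> h.py <<'E'
WY=.235; WO=np.array([.5599,-.1251]); PY=-.08; PC=np.array([.4597,.337])
def w(x,y,z):
    c,s=np.cos(WY),np.sin(WY); return [WO[0]+c*x-s*y,WO[1]+s*x+c*y,z]
np.set_printoptions(precision=4,suppress=True)
def st(tag=""):
    s=get_state(); print(tag,round(s["t"],2),s["position"],"F",s["force"],"T",s["ft_torque"],"op",round(s["opening"],4),round(s["grip_force"],1))
    return s
def wf(f): c,s=np.cos(WY),np.sin(WY); return np.array([c*f[0]+s*f[1],-s*f[0]+c*f[1],f[2]])
E
python3 - <<'E'
from h import *
move_ptp([*PC,.30],down(PY)); move_linear([*PC,.192],vel=.12)
st("down"); command_gripper(.03,80); st("grip")
move_linear([*PC,.212],vel=.06); pause(.2); st("lift")
move_linear([*PC,.37],vel=.2)
move_linear(w(.047,.0175,.37),down(WY),vel=.22); st("over")
i=camera_info("scene"); cv2.imwrite("pics/carry.png",read_camera("scene")[100:400,200:640,::-1])
E
```

```text
down 7.08 [0.4602 0.3373 0.1929] F [ 0.2168 -0.2695 -0.8826] T [-0.0256 -0.0679  0.0172] op 0.0854 0.0
grip 7.39 [0.4601 0.3374 0.1932] F [-1.0556  0.0723  5.4083] T [-0.0849  0.4    -0.01  ] op 0.0648 90.3
lift 8.07 [0.4595 0.3368 0.2116] F [ 0.2404 -0.1991 -4.3068] T [ 0.0252 -0.0096  0.052 ] op 0.065 89.3
over 11.24 [ 0.6013 -0.0964  0.37  ] F [-0.85   -0.6509 -4.3112] T [ 0.0456  0.0546 -0.0376] op 0.0652 89.3
```

View pics/carry.png

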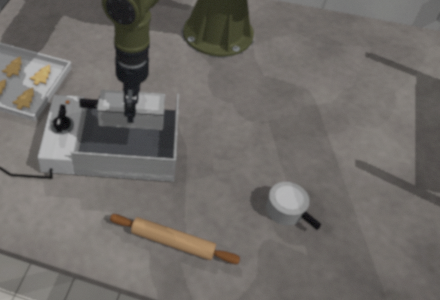

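The pan hangs level over the plate, at about (105, 135) in the crop, with its handle toward the housing. Now I'll lower it gently.

```bash
python3 - <<'E'
from h import *
move_linear(w(.047,.0175,.246),vel=.1); pause(.2)
f0=st("pre")["force"]; z=.246
while z>.229:
    z-=.001; move_linear(w(.047,.0175,z),vel=.02); f=get_state()["force"]-f0
    if f[2]>2 or np.hypot(*f[:2])>6: break
st("touch"); print(z,f)
command_gripper(.078); pause(.2); st("open")
move_linear(w(.047,.0175,.36),vel=.15); st("up")
i=camera_info("wrist"); np.save("pics/placed.npy",i,allow_pickle=True); cv2.imwrite("pics/placed.png",read_camera("wrist")[:,:,::-1])
E
```

```text
pre 12.88 [ 0.6018 -0.0972  0.2465] F [-0.1945  0.2597 -3.6728] T [0.0765 0.0783 0.033 ] op 0.0648 89.3
touch 14.88 [ 0.6017 -0.0972  0.2383] F [-1.5909  0.4405 -1.6535] T [0.0942 0.0686 0.0374] op 0.065 89.5
0.238 [-1.3963  0.1808  2.0194]
open 15.37 [ 0.6016 -0.0972  0.2382] F [ 0.2209 -0.9479  0.0903] T [-0.0232  0.0372  0.0465] op 0.0782 0.0
up 16.33 [ 0.6012 -0.0971  0.359 ] F [ 1.1546  0.3381 -0.5135] T [-0.0019  0.0268  0.005 ] op 0.0776 0.0
```

View pics/placed.png

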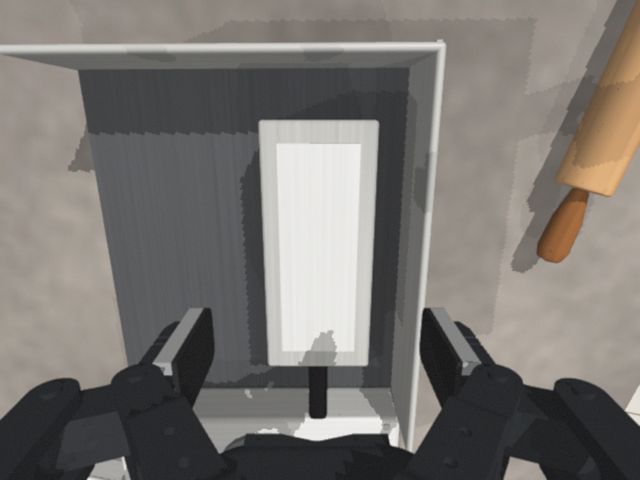

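The pan sits on the plate at cols 260–378 and rows 120–365. It's square to the guards, with gaps behind and to the left. Next I'll push it with closed fingers.

```bash
cat >> h.py <<'E'
def push(p,axis,limit,stop,z,step=.0015,vel=.03):
    """closed-finger guarded push in warmer frame; p start"""
    p=list(p); move_linear(w(*p,z),vel=.1); pause(.15); f0=wf(get_state()["force"]); log=[]
    while p[axis]<limit:
        p[axis]+=step; move_linear(w(*p,z),vel=vel); f=wf(get_state()["force"])-f0; log.append((round(p[axis]*1e3,1),round(float(f[axis]),1)))
        if f[axis]<-stop: break
    pause(.2); print(log[::4],log[-3:]); st("pushed"); return p
E
python3 - <<'E'
from h import *
command_gripper(0.0,30)
move_linear(w(-.02,.0175,.30),down(WY),vel=.2)
p=push((-.02,.0175),0,.045,10,.24)
p[0]-=.015; move_linear(w(*p,.24),vel=.1); move_linear(w(*p,.33),vel=.2)
# behind handle end
y=.0175-.126-.011-.012
move_linear(w(.077,y,.33),vel=.2); st("t")
i=camera_info("wrist"); np.save("pics/p2.npy",i,allow_pickle=True); cv2.imwrite("pics/p2.png",read_camera("wrist")[:,:,::-1])
E
```

```text
[(-18.5, 0.7), (-12.5, 0.8), (-6.5, 0.5), (-0.5, -1.0), (5.5, -1.8), (11.5, -2.7), (17.5, -3.6), (23.5, -2.3), (29.5, -10.5)] [(26.5, -6.6), (28.0, -6.8), (29.5, -10.5)]
pushed 27.05 [ 0.5832 -0.1023  0.2399] F [-9.3127 -6.4338  6.4892] T [-1.1197  1.714  -0.0673] op -0.0001 5.5
t 28.91 [ 0.6649 -0.2346  0.329 ] F [ 0.4054 -0.1904 -0.8634] T [-0.0214 -0.0132 -0.0406] op 0.0004 0.0
```

View pics/p2.png

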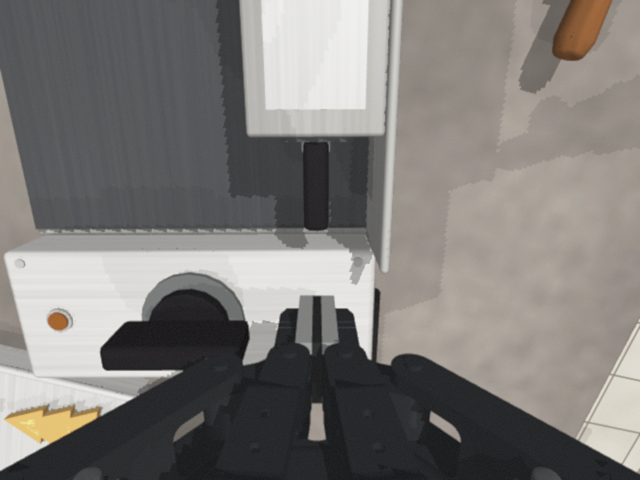

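```bash
python3 - <<'E'
from h import *
y=.0175-.126-.011-.012
p=[.077,y]; move_linear(w(*p,.259),vel=.1); f0=wf(st("d")["force"])
p[1]=-.098; move_linear(w(*p,.259),vel=.04); print(wf(st("slid")["force"])-f0)
while p[1]<-.078:
    p[1]+=.0015; move_linear(w(*p,.259),vel=.03); f=wf(get_state()["force"])-f0; print(round(p[1],4),f)
    if f[1]<-9: break
pause(.15); s=st("end"); print(w(*p,0))
p[1]-=.02; move_linear(w(*p,.259),vel=.1); move_linear(w(*p,.32),vel=.25)
move_linear(w(.06,-.05,.36),vel=.3)
np.save("pics/p3.npy",camera_info("wrist"),allow_pickle=True); cv2.imwrite("pics/p3.png",read_camera("wrist")[:,:,::-1])
st("look")
E
```

```text
d 29.82 [ 0.6657 -0.2351  0.2597] F [ 1.0426 -0.714  -0.6428] T [ 0.0101 -0.0368 -0.0203] op -0.0 0.0
slid 30.8 [ 0.6577 -0.2024  0.2591] F [ 0.6035 -2.3344  2.8697] T [-0.4579 -0.2011  0.0036] op -0.0001 1.3
[-0.8043 -1.4736  3.5124]
-0.0965 [-0.3935 -2.2447  3.1488]
-0.095 [-0.2283 -2.8889  2.8802]
-0.0935 [-0.7912 -3.5108  2.5346]
-0.092 [-0.8496 -1.9926  3.4609]
-0.0905 [-1.5382 -3.3297  2.6344]
-0.089 [-1.0105 -3.568   2.7447]
-0.0875 [-1.0415 -5.9826  2.2059]
-0.086 [-1.1311 -9.1862  1.7092]
end 32.95 [ 0.6552 -0.1923  0.2592] F [ 2.987  -9.6026  1.3578] T [-2.0595 -0.5146 -0.0122] op 0.0 5.0
[np.float64(0.6548081010366813), np.float64(-0.1908073234701512), 0]
look 34.12 [ 0.6295 -0.1593  0.3589] F [ 0.2445 -0.2484 -0.6377] T [-0.0172 -0.0019 -0.0029] op -0.0001 0.0
```

View pics/p3.png

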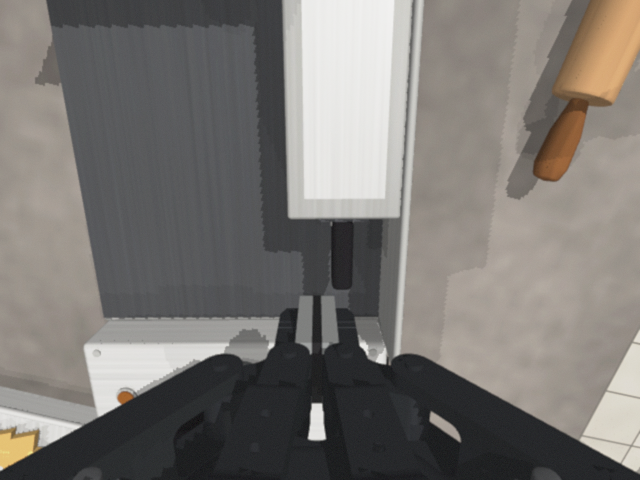

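After the +y push, the pan's near end is at row 217. Its right edge, around cols 400–412, runs along the back guard. I'll press once more toward the back, then inspect the corner.

```bash
python3 - <<'E'
from h import *
move_linear(w(.008,.045,.33),vel=.3); 
p=push((.008,.045),0,.045,12,.24,step=.003,vel=.06)
p[0]-=.015; move_linear(w(*p,.24),vel=.12); 
move_linear(w(.02,-.01,.40),vel=.3)
np.save("pics/p4.npy",camera_info("wrist"),allow_pickle=True); im=read_camera("wrist")[:,:,::-1];cv2.imwrite("pics/p4.png",im)
cv2.imwrite("pics/p4c.png",cv2.resize(im[0:300,260:560],(600,600),interpolation=cv2.INTER_CUBIC))
st("look")
E
```

```text
[(11.0, -1.0), (23.0, -0.3)] [(26.0, -0.1), (29.0, -7.1), (32.0, -17.3)]
pushed 38.05 [ 0.5771 -0.0746  0.2397] F [-15.6288  -3.0719  12.4378] T [-0.6156  2.6487 -0.0269] op 0.0002 9.4
look 39.09 [ 0.5814 -0.1298  0.3985] F [ 0.1385  1.0575 -0.1889] T [-0.0205  0.0075 -0.0074] op 0.0 0.0
```

View pics/p4c.png

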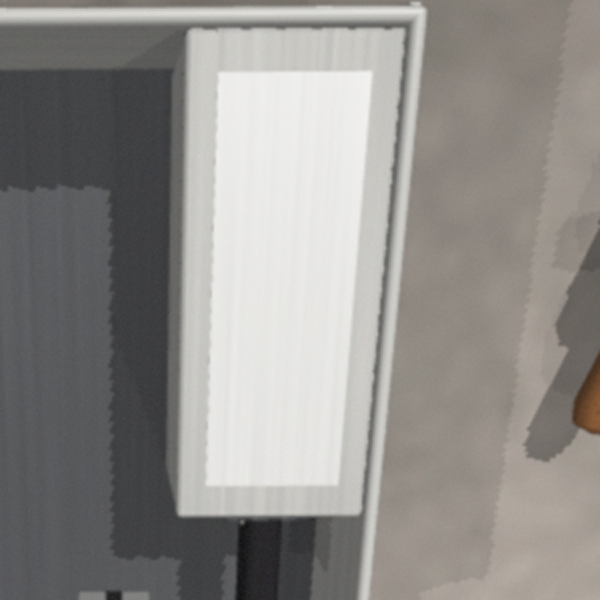

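```bash
python3 - <<'E'
from h import *
i=np.load("pics/p4.npy",allow_pickle=True).item(); g=cv2.cvtColor(cv2.imread("pics/p4.png"),cv2.COLOR_BGR2GRAY).astype(float)
def loc(r,c,z=.105): 
    P=ray(0,(r,c),z,i)[:2]-WO; C,S=np.cos(WY),np.sin(WY); return np.array([C*P[0]+S*P[1],-S*P[0]+C*P[1]])*1e3
for r in (30,80,130,180,220,240):
    print(r,g[r,430:475].astype(int).tolist()[0:45], loc(r,430),loc(r,474)[0])
for c in (370,400,440): print("col",c,g[0:22,c].astype(int).tolist(),loc(0,c)[1],loc(21,c)[1])
E
```

```text
30 [201, 200, 201, 200, 199, 200, 199, 201, 203, 202, 202, 198, 195, 196, 199, 199, 199, 200, 199, 196, 192, 194, 194, 192, 191, 193, 193, 194, 192, 191, 170, 119, 100, 119, 146, 168, 189, 205, 207, 199, 181, 141, 125, 124, 125] [ 88.559  117.6328] 114.9377463706237
80 [235, 235, 235, 235, 235, 235, 236, 236, 237, 237, 237, 235, 220, 201, 199, 198, 198, 198, 197, 197, 198, 198, 198, 197, 196, 187, 170, 122, 113, 140, 163, 183, 199, 205, 202, 183, 151, 136, 134, 135, 135, 135, 133, 133, 135] [90.9247 89.7807] 118.21852541887074
130 [232, 232, 231, 232, 233, 233, 233, 230, 216, 201, 199, 199, 200, 201, 201, 201, 203, 200, 201, 198, 194, 173, 122, 105, 129, 159, 181, 196, 204, 202, 186, 154, 142, 141, 143, 141, 142, 142, 142, 141, 141, 140, 141, 140, 140] [93.4605 59.927 ] 121.73508687777412
180 [230, 229, 231, 226, 208, 198, 199, 200, 200, 202, 202, 205, 204, 201, 202, 198, 185, 154, 115, 119, 152, 177, 193, 202, 201, 189, 157, 144, 142, 143, 143, 142, 142, 142, 141, 142, 139, 140, 139, 140, 139, 137, 140, 139, 139] [96.1853 27.8478] 125.51379589902548
220 [221, 201, 194, 194, 196, 199
[... 273 characters left out ...]
 197, 198, 198, 191, 170, 118, 110, 141, 172, 189, 201, 203, 191, 160, 144, 142, 144, 142, 142, 142, 142, 142, 142, 142, 143, 143, 145, 143, 146, 145, 145, 145, 145, 145, 145, 144, 142, 142] [ 99.7357 -13.9517] 130.43748712984674
col 370 [111, 113, 118, 148, 189, 210, 219, 210, 192, 176, 153, 129, 111, 120, 168, 185, 193, 193, 195, 195, 195, 194] 133.45727298316672 122.44099916398898
col 400 [113, 112, 124, 160, 196, 214, 218, 207, 190, 173, 150, 123, 108, 101, 140, 182, 198, 197, 198, 199, 199, 200] 133.46131587370635 122.44502240788457
col 440 [125, 124, 137, 179, 206, 221, 219, 201, 186, 170, 145, 120, 103, 118, 174, 194, 202, 203, 202, 199, 203, 201] 133.46670648026068 122.45038681969186
```

The crease between lid and guard is 1–2 px wide and constant along both guards, so the pan is flush and square. Now the switch.

```bash
python3 - <<'E'
from h import *
command_gripper(.05,35)
S=lambda z:w(0,-.1745,z)
move_linear(S(.36),down(WY),vel=.3)
q=ik(S(.36),down(WY+np.pi/2)); print(q); set_joints(q)
move_linear(S(.268),vel=.12); st("at")
command_gripper(.005,35); st("grip")
q=np.array(get_state()["joint_positions"]); q[5]+=.8; set_joints(q); st("half")
q[5]+=.74; set_joints(q); pause(.2); st("turned")
command_gripper(.05); pause(.2); move_linear(S(.40),vel=.2); st("up")
im=read_camera("wrist")[:,:,::-1];cv2.imwrite("pics/sw.png",im)
move_linear(w(-.06,-.03,.42),down(WY),vel=.3)
cv2.imwrite("pics/fin.png",np.hstack([cv2.resize(im,(400,300)),cv2.resize(read_camera("wrist")[:,:,::-1],(400,300))])); st("end")
E
```

```text
[-0.4563  0.4632  0.0679  1.1755  0.     -0.6913]
at 42.66 [ 0.6009 -0.295   0.2688] F [ 0.2926 -0.2759 -0.1971] T [-0.0253 -0.0007  0.062 ] op 0.05 0.0
grip 43.07 [ 0.6009 -0.2952  0.269 ] F [-0.3383 -0.3274  4.3579] T [-0.1465  0.082   0.1129] op 0.0144 35.9
half 43.85 [ 0.6008 -0.2957  0.269 ] F [ 0.1362 -4.2222  0.26  ] T [-1.0884  0.1819 -0.0489] op 0.0146 35.3
turned 44.79 [ 0.6003 -0.2961  0.269 ] F [-1.798  -6.2288  2.1927] T [-1.4615  0.7211 -0.1619] op 0.0144 35.5
up 46.23 [ 0.6002 -0.2947  0.3988] F [ 0.5979 -0.7182 -0.0143] T [ 0.0647 -0.0472 -0.0321] op 0.0499 0.0
end 47.01 [ 0.5088 -0.1686  0.4194] F [ 0.0541 -0.2686  0.9521] T [-0.0097 -0.0313  0.0237] op 0.0499 0.0
```

View pics/fin.png

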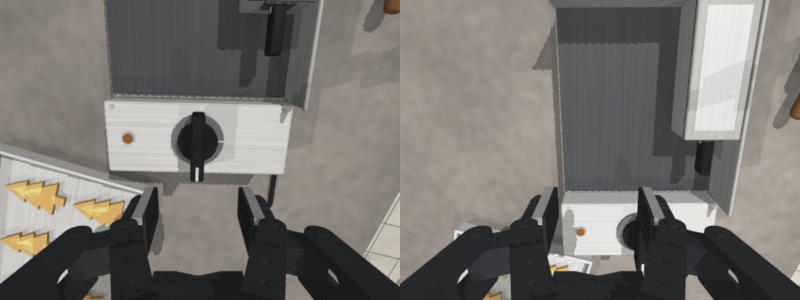

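The switch bar now lies along y with its pointer to the right (about (175, 197) in the left half), so it is on. The pan is in the corner against both guards, and nothing is touching it.

```bash
python3 -c "
from station import *
print(job_done())"
```

```text
the job is handed in; nothing more can be done
None
```

The pan sits square and flush in the corner against both guards, the main switch is turned to on, and the job was handed in at about 47 s of the 67 s allowed; the outcome of the judging was not reported back.

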